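Tip the sharpening stone out of its sleeve

TASK

Get the sharpening stone out of its closed-end wooden sleeve, ready for use: pick the sleeve up, tip its mouth down far enough that the stone slides part of the way out (it must not fall out), and lay the sleeve back flat on the worktop and let go of it with between a quarter and a half of the stone's length sticking out. Then take hold of the stone's exposed end, draw it right out, set it down gently, flat and wholly on the wooden board, and let go of it only once it rests there. Leave the empty sleeve lying flat on the worktop, and do not disturb the mug, the cup or the salt shaker.

Things in the scene. Friction and masses are not known exactly. Their poses are not given: they have to be found in the camera images.
- sleeve: Dark wooden sleeve (rectangular tube), loose, 174 long x 38 wide x 32 mm high, about 0.32 kg, lying on the worktop. One end closed (black cap), the other open (brass band). Origin: centre of its underside; x along its length towards the mouth, z up.
- sleeve_mid (a point): Centre of the sleeve, 16 mm above its underside: the place to grip it across its 38 mm width. Axes as the sleeve.
- sleeve_mouth (a point): Centre of the open mouth, 87 mm from the sleeve's centre along its x; axes as the sleeve. The bore is 30 wide x 24 high x 166 mm deep, walls 4 mm, with a slick white lining: the stone slides down it by itself once tilted more than about 24 degrees, and stays put below about 16 degrees.
- stone: Two-coloured sharpening stone (grey and terracotta), a loose stick 150 long x 22 wide x 16 mm high, about 0.11 kg. At the start it lies on the floor of the sleeve's bore, its end 8 to 16 mm inside the mouth. Origin: centre of its underside; x along its length, towards the sleeve's mouth at the start, z up.
- stone_end_out (a point): Centre of the stone's end face that is nearest the sleeve's mouth; axes as the stone.
- stone_mid (a point): Centre of the stone (8 mm above its underside); axes as the stone.
- stone_end_in (a point): Centre of the stone's other end face, deep in the sleeve; axes as the stone.
- board: Wooden chopping board, fixed in place on the worktop, 190 (its x) x 300 (its y) x 21.5 mm thick, to the left. Origin: centre of its underside.
- mug: White mug, 94 mm high, 86 x 103 mm with its handle, loose bystander behind the work. Origin: centre of its underside.
- salt: Grey salt shaker, 44 mm across, 90 mm high, loose bystander behind the work. Origin: centre of its underside.
- cup: Blue-grey cup without handle, 66 mm across, 76 mm high, loose bystander at the right, behind the work. Origin: centre of its underside.
Mind the look-alikes: they are no part of the job. Several things look just like the sleeve: the one meant starts nearest to the robot's base.

How it is judged (in metres and radians):
On the way, in this order (a step that is already met when the one before it is completed fails the run):
1. the sleeve is held off the worktop with its mouth tipped down at least 16 degrees and the stone has begun to slide out, its end 5 to 95 mm past the mouth (angle between sleeve's own x axis and vertical above 1.85 rad and contact force between the fingers and sleeve above 0.5 N and height (world z) of sleeve_mid above 0.035 m and x of stone_end_out in the frame of sleeve_mouth between 0.005 and 0.095 m), for 0.05 s.
2. the sleeve lies flat on the worktop, let go, with 30 to 85 mm of the stone sticking out (height (world z) of sleeve_mid between 0.008 and 0.027 m and angle between sleeve's own x axis and vertical between 1.49 and 1.65 rad and x of stone_end_out in the frame of sleeve_mouth between 0.03 and 0.085 m and contact force between the fingers and sleeve below 0.1 N and linear speed of each of stone, sleeve below 0.02 m/s), for 0.2 s.
3. the stone is held and drawn right out of the sleeve (contact force between the fingers and stone above 0.5 N and x of stone_end_in in the frame of sleeve_mouth above 0 m and contact force between stone and board below 0.1 N), for 0.1 s.
4. the stone is set down flat on the board while still held (contact force between the fingers and stone above 0.5 N and contact force between stone and board above 0.2 N and x of stone_end_out in the frame of board between -0.1 and 0.1 m and y of stone_end_out in the frame of board between -0.155 and 0.155 m and z of stone_end_out in the frame of board between 0.024 and 0.04 m and x of stone_end_in in the frame of board between -0.1 and 0.1 m and y of stone_end_in in the frame of board between -0.155 and 0.155 m and z of stone_end_in in the frame of board between 0.024 and 0.04 m), for 0.05 s.
At the end, for the whole second after the job is handed in: The stone lies flat and at rest with both ends on the board (5 mm of overhang allowed, end centres 24 to 40 mm above the worktop); the sleeve lies flat (within about 4.6 degrees) and at rest on the worktop, its centre 8 to 27 mm above it (x of stone_end_out in the frame of board between -0.1 and 0.1 m and y of stone_end_out in the frame of board between -0.155 and 0.155 m and z of stone_end_out in the frame of board between 0.024 and 0.04 m and x of stone_end_in in the frame of board between -0.1 and 0.1 m and y of stone_end_in in the frame of board between -0.155 and 0.155 m and z of stone_end_in in the frame of board between 0.024 and 0.04 m and height (world z) of sleeve_mid between 0.008 and 0.027 m and angle between sleeve's own x axis and vertical between 1.49 and 1.65 rad and linear speed of each of stone, sleeve below 0.02 m/s); the robot touches nothing.
It fails at once if the stone falls out of the sleeve: it leaves the mouth without being held (x of stone_end_in in the frame of sleeve_mouth above 0.005 m and linear speed of stone above 0.05 m/s and contact force between the fingers and stone below 0.01 N and not (x of stone_end_out in the frame of board between -0.1 and 0.1 m and y of stone_end_out in the frame of board between -0.155 and 0.155 m and z of stone_end_out in the frame of board between 0.024 and 0.04 m and x of stone_end_in in the frame of board between -0.1 and 0.1 m and y of stone_end_in in the frame of board between -0.155 and 0.155 m and z of stone_end_in in the frame of board between 0.024 and 0.04 m)).
It fails at once if the stone strikes or is pressed on the board with more than 60 N (contact force between stone and board above 60 N).
It fails at once if the white mug is pushed more than 25 mm or tipped (distance of mug from where it was at the start of the episode above 0.025 m or angle between mug's own z axis and vertical above 0.35 rad).
It fails at once if the salt shaker is pushed more than 25 mm or tipped (distance of salt from where it was at the start of the episode above 0.025 m or angle between salt's own z axis and vertical above 0.35 rad).
It fails at once if the blue-grey cup is pushed more than 25 mm or tipped (distance of cup from where it was at the start of the episode above 0.025 m or angle between cup's own z axis and vertical above 0.35 rad).
It also fails if it takes over 61 s, if anything falls off the work surface, if the arm or the gripper's body presses on something with over 40 N, if the wrist force passes 120 N, or if a joint passes its speed limit or range.

ROBOT

A 6-joint arm with a two-finger parallel gripper is mounted at the origin on a cart in front of the work surface, level with it; the furniture and walls round the work are solid. World frame = base frame: x ahead of the robot, y to its left, z up, the work surface at z = 0. Lengths are in mm, angles in rad, forces in N, time in s.
With the tool pointing down it reaches from about 350 to 1000 mm from the base axis. Payload 7.1 kg.
Tool frame: the origin (TCP) lies on the centre line of the jaws, within the pads' length; the fingertips stand 14 mm ahead of it and the grasp point (between the pads) lies 5 mm behind it (nose_length is the distance from the TCP to the fingertips, in mm); z points along the fingers, y is the direction in which the jaws open and shut (so a half turn about z gives the same grasp; the last joint's range is limited). The gripper opens to 85 mm and grips with 20 to 120 N. Pads are 22 mm wide; open, the fingers measure 114 mm over their backs; the gripper's body (76 mm by 85 mm) begins 54 mm behind the grasp point. The pads swing forward as they close: fully open they stand 13 mm farther back than shut.
Start: joints at [-0.019, 0.423, 1.63, -0, 1.089, -0.019], TCP at [624.984, 0.026, 245.319] pointing down, gripper open.
Joint ranges: [-3, 3], [-0.9, 2.11], [0.09, 2.58], [-1.31, 4.45], [0.11, 2.69], [-2.54, 2.54]. Speed limits (rad/s): [2.39, 2.39, 3.01, 3.14, 3.14, 3.14].

INTERFACE

Orientations are given as [roll, pitch, yaw] about the fixed x, y, z axes, in that order (R = Rz(yaw) Ry(pitch) Rx(roll)).
In Python, from rig import * gives the robot as it stands.
- The arm moves only by the tool play_rows, never from a script. Its argument "increments" is a list of rows, each a list of 6 numbers: the shift along the tool's x, y, z in m, then the turn, a rotation vector about the tool's x, y, z in rad. In form: [[dx, dy, dz, rx, ry, rz], ...]. A call has exactly 8 rows; each row shifts and turns the commanded pose from where the row before left it, along the tool's axes as they then stand; what a row does not reach is not made up. A row lasts 1/10 s, in which the tool goes at most 50 mm and 8.59 degrees, less where a joint would pass 70% of its speed; a pose out of reach is approached as far as the arm can. A call with a gripper value outside its range is refused whole. "hand" is the opening, from 0 (shut) to 1 (fully open), set as the call begins (left out, the last holds). The fingers move at their own pace and stop on an object; the grip force is fixed at half the most. Time passes only in rows, so rows that do not move let the fingers close, or fill a call up. It gives the time, the measured TCP pose, the force and the opening at its end, in the units of the state.
- get_state(): the state, without advancing time (a new reading comes with each control period).
- grab_frame(name): name is "scene" or "side" or "wrist"; returns a dict with "color" (480x640x3 uint8, red, green, blue), "fx", "fy", "cx", "cy" (pixels), "cam_to_world" (4x4, takes a point from camera to world coordinates). Camera axes: x right, y down, z forward; pixel columns grow to the right and rows downward; lengths in mm; the calibration is good to about 2 mm. A picture is of the moment at which its call begins. There is no depth.
- job_done(): hands the job in, once; it reports no verdict.
The state is a dict: "clock": time; "joint_pos": joint angles; "qd": joint speeds; "joint_efforts": joint torques, N m; "tcp_pos": TCP position; "tcp_rot": TCP orientation; "force": force on the tool from outside, world axes, zero at the start; "wrist_torque": the same for the moment, N m; "opening": finger opening in mm.
Only numpy, scipy, OpenCV 4.12 (cv2) and the standard library are available. Lean on these libraries where they do the work, as an engineer would, in place of code of your own. Each camera call takes 0.05 s, during which the arm holds its last target. There are 200 camera calls.

## Working session

There is one attempt and no reset: what is moved stays moved. The work goes in short steps, Python scripts to look and compute and a tool call to move; the robot and the scene stay as the last step left them, time stands still between calls to the robot, and variables do not carry over. Pictures are saved under pics/ and viewed, about 8 in all and at most 12, crops included, and the job is handed in when it is done.

Besides the shell and the picture viewer there is one more tool, called after ">>>" as name(argument=value, ...) on one line, values as JSON. play_rows: Moves the arm, as the interface text tells. Its arguments: {"type":"object","properties":{"increments":{"type":"array"},"hand":{"type":"number"}},"required":["increments"]}

```bash
mkdir -p pics
cat > h.py <<'E'
from rig import *
import numpy as np, cv2
def ray(f,u,v,z):
    T=np.array(f["cam_to_world"]);d=T[:3,:3]@[(u-f["cx"])/f["fx"],(v-f["cy"])/f["fy"],1];o=T[:3,3]
    return o+d*(z-o[2])/d[2]
def proj(f,p):
    T=np.array(f["cam_to_world"]);c=T[:3,:3].T@(np.array(p)-T[:3,3])
    return [f["fx"]*c[0]/c[2]+f["cx"],f["fy"]*c[1]/c[2]+f["cy"]]
def save(f,n):cv2.imwrite("pics/"+n,f["color"][:,:,::-1])
import pickle
E
python3 - <<'E'
from h import *
fs={n:grab_frame(n) for n in("scene","side")}
pickle.dump(fs,open("f0.pkl","wb"))
for n in fs:
    save(fs[n],n+"0.png");print(n,np.round(fs[n]["cam_to_world"],3).tolist(),fs[n]["fx"])
print(get_state())
E
```

```text
scene [[0.656, -0.543, 0.524, -43.603], [-0.755, -0.476, 0.452, -712.282], [0.003, -0.692, -0.722, 941.079], [0.0, 0.0, 0.0, 1.0]] 438.07539401074075
side [[0.976, -0.122, 0.18, 408.948], [-0.217, -0.526, 0.823, -1178.957], [-0.006, -0.842, -0.539, 715.648], [0.0, 0.0, 0.0, 1.0]] 437.9516090478671
{'clock': 0.1, 'joint_pos': array([-1.89846516e-02,  4.23753842e-01,  1.63062570e+00,  2.01121431e-05,
        1.08858370e+00, -1.89692186e-02]), 'qd': array([ 8.64160981e-04, -1.78807890e-03, -1.36957078e-03,  9.12629799e-04,
       -7.71270744e-05,  4.19996816e-04]), 'joint_efforts': array([ 5.57094211e-05, -5.58422327e+01, -2.82446283e+01, -1.17158891e-05,
        3.01709355e-03, -1.51726192e-05]), 'tcp_pos': array([6.24523251e+02, 4.94787673e-02, 2.44625246e+02]), 'tcp_rot': array([-3.14022265e+00, -4.38001588e-05,  1.57077152e+00]), 'force': array([-0.07456978, -0.50205578, -0.3982778 ]), 'wrist_torque': array([ 0.03021301, -0.02303096,  0.00138734]), 'opening': 85.74239202454169}
```

View pics/scene0.png

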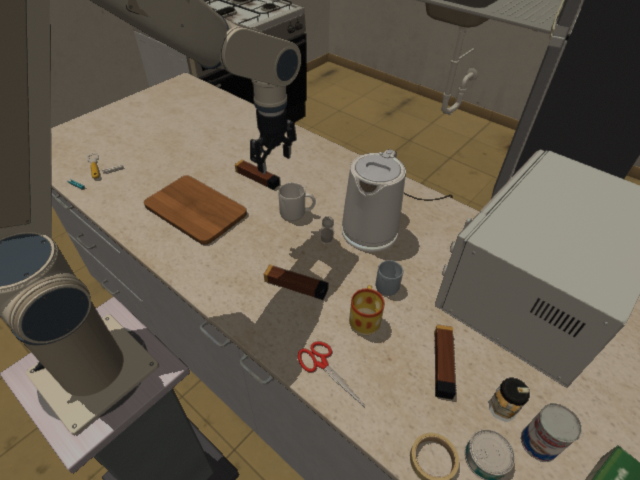

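View pics/side0.png

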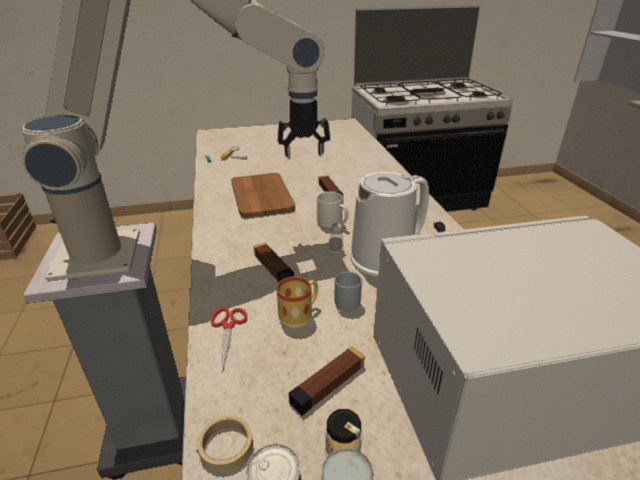

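Run:
```python
from h import *
fs=pickle.load(open("f0.pkl","rb"))
for n,pts in dict(scene=[(257,175),(296,282),(445,360),(195,208),(292,218),(327,238),(388,288)],side=[(331,188),(273,262),(328,380),(262,194)]).items():
    for p in pts: print(n,p,np.round(ray(fs[n],*p,16)))
f=fs["scene"];c=f["color"][250:310,250:340];s=f["color"];
a=cv2.resize(c,None,fx=5,fy=5,interpolation=cv2.INTER_CUBIC)
b=cv2.resize(fs["side"]["color"][235:295,240:310],None,fx=5,fy=5,interpolation=cv2.INTER_CUBIC)
cv2.imwrite("pics/crop.png",np.hstack([a,b])[:,:,::-1])
```

```text
scene (257, 175) [757. 233.  16.]
scene (296, 282) [ 495. -189.   16.]
scene (445, 360) [ 552. -610.   16.]
scene (195, 208) [507. 257.  16.]
scene (292, 218) [676.  -7.  16.]
scene (327, 238) [ 680. -145.   16.]
scene (388, 288) [ 642. -389.   16.]
side (331, 188) [767. 246.  16.]
side (273, 262) [ 496. -177.   16.]
side (328, 380) [ 550. -609.   16.]
side (262, 194) [513. 255.  16.]
```

View pics/crop.png

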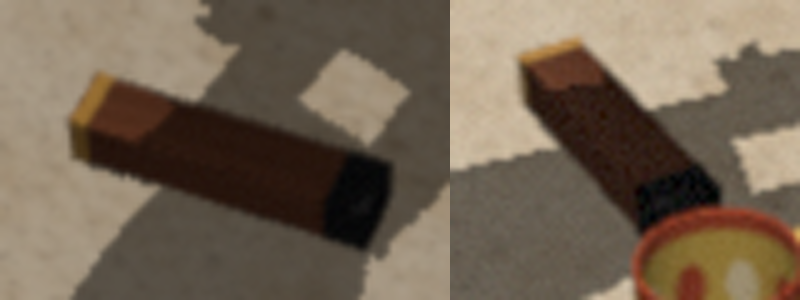

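Run:
```python
from h import *
fs=pickle.load(open("f0.pkl","rb"));f=fs["scene"]
m=ray(f,267.5,269,32);c=ray(f,326,285,32);print(m,c,np.linalg.norm(m-c),np.degrees(np.arctan2(*(m-c)[1::-1])))
f=fs["side"];m=ray(f,240+(550-450)/5,235+50/5,32);print(m)
```

```text
[ 468.50928362 -108.80971886   32.        ] [ 530.87881399 -264.89931121   32.        ] 168.08902153410276 111.78042439416005
[ 468.84492124 -107.19579099   32.        ]
```

>>> play_rows(increments=[[-0.021,-0.017,0,0,0,0],[-0.022,-0.017,0,0,0,0],[-0.022,-0.017,0,0,0,0],[-0.022,-0.017,0,0,0,0],[-0.022,-0.017,0,0,0,0],[-0.022,-0.017,0,0,0,0],[-0.022,-0.017,0,0,0,0],[-0.02,-0.01,0,0,0,0]], hand=1)

```text
clock: 0.9
tcp_pos: [494.4, -173.7, 245.0]
tcp_rot: [-3.14, -0.0, 1.571]
force: [0.3, -0.6, 0.9]
opening: 85.3
```

Run:
```python
from h import *
f=grab_frame("wrist");pickle.dump(f,open("w1.pkl","wb"));save(f,"w1.png");print(np.round(f["cam_to_world"],2).tolist(),f["fx"],get_state()["tcp_pos"],get_state()["tcp_rot"])
```

```text
[[1.0, -0.0, -0.0, 494.42], [-0.0, -0.95, -0.32, -91.98], [-0.0, 0.32, -0.95, 374.06], [0.0, 0.0, 0.0, 1.0]] 333.4268080169726 [ 493.66794781 -175.78651971  245.03512114] [-3.13998695e+00  8.62746676e-04  1.56974843e+00]
```

View pics/w1.png

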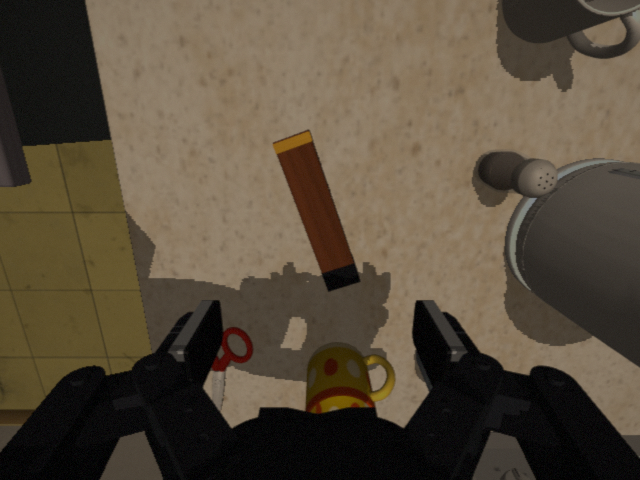

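Run:
```python
from h import *
f=pickle.load(open("w1.pkl","rb"))
P=[ray(f,u,v,32)[:2] for u,v in[(273,143),(311,131),(360,281),(330,290)]]
m=(P[0]+P[1])/2;c=(P[2]+P[3])/2;print(np.round(P,1),m,c,(m+c)/2,np.linalg.norm(m-c),np.linalg.norm(P[0]-P[1]),np.linalg.norm(P[2]-P[3]),np.degrees(np.arctan2(*(m-c)[::-1])))
fs=pickle.load(open("f0.pkl","rb"))
print([ray(fs["scene"],*p,0) for p in[(366,330)]],[ray(fs["side"],*p,0) for p in[(296,323)]])
b=[ray(fs["scene"],*p,21.5)[:2].round() for p in[(186,176),(246,211),(203,238),(144,206)]];print("board",b,np.mean(b,0))
```

```text
[[ 450.1 -109.9]
 [ 487.8  -98.6]
 [ 542.1 -260.9]
 [ 508.3 -272.3]] [ 468.96816719 -104.23060014] [ 525.20400869 -266.60877055] [ 497.08608794 -185.41968535] 171.840449527369 39.35922712275485 35.732055113035315 109.10231846256558
[array([ 506.37694429, -417.13257159,    0.        ])] [array([ 518.47493823, -415.94747295,    0.        ])]
board [array([588., 406.]), array([600., 119.]), array([435., 127.]), array([403., 380.])] [506.5 258. ]
```

>>> play_rows(increments=[[-0.011,0.003,0,0,0,0],[0,0,0,0,0,-0.112],[0,0,0,0,0,-0.112],[0,0,0.02,0,0,-0.112],[0,0,0.03,0,0,0],[0,0,0.03,0,0,0],[0,0,0.02,0,0,0],[0,0,0,0,0,0]])

```text
clock: 1.75
tcp_pos: [497.8, -183.0, 142.5]
tcp_rot: [-3.138, -0.004, 1.907]
force: [0.3, 0.4, -0.6]
opening: 85.2
```

Run:
```python
from h import *
f=grab_frame("wrist");pickle.dump(f,open("w2.pkl","wb"));save(f,"w2.png")
for i in range(3):
  s=get_state();print(s["tcp_pos"],s["tcp_rot"])
print(np.round(f["cam_to_world"],2).tolist())
```

```text
[ 498.80992801 -183.50463215  144.14695013] [-3.13946302e+00 -1.94981569e-03  1.90734098e+00]
[ 498.80992801 -183.50463215  144.14695013] [-3.13946302e+00 -1.94981569e-03  1.90734098e+00]
[ 498.80992801 -183.50463215  144.14695013] [-3.13946302e+00 -1.94981569e-03  1.90734098e+00]
[[0.94, 0.31, 0.1, 471.28], [0.33, -0.9, -0.3, -106.17], [-0.0, 0.31, -0.95, 271.9], [0.0, 0.0, 0.0, 1.0]]
```

View pics/w2.png

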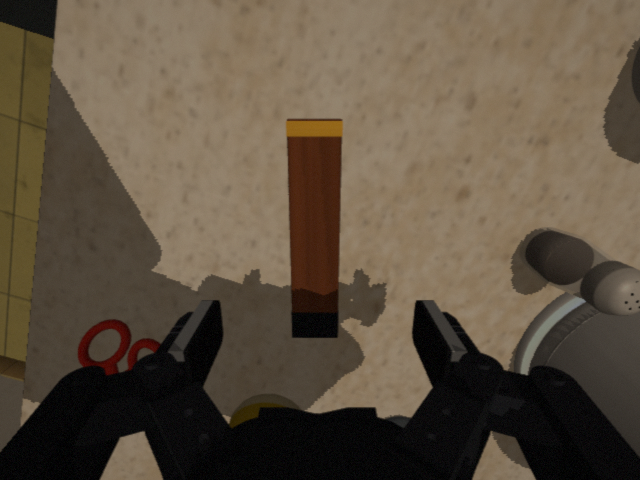

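Run:
```python
from h import *
f=pickle.load(open("w2.pkl","rb"))
m=ray(f,314.5,120,32);c=ray(f,315,313+.0,32);c=ray(f,315,313,32) if 0 else ray(f,315,337,32)
print(m,c,np.linalg.norm(m-c),(m+c)/2,np.arctan2(*(m-c)[1::-1]))
```

```text
[ 467.49850591 -103.99464321   32.        ] [ 524.35601924 -267.22063046   32.        ] 172.8453057977666 [ 495.92726258 -185.60763683   32.        ] 1.9059881135580043
```

>>> play_rows(increments=[[-0.001,-0.002,0.02,0,0,0],[0,0,0.025,0,0,0],[0,0,0.025,0,0,0],[0,0,0.02,0,0,0],[0,0,0.015,0,0,0],[0,0,0.01,0,0,0],[0,0,0.01,0,0,0],[0,0,0,0,0,0]])

```text
clock: 2.6
tcp_pos: [497.3, -185.5, 19.7]
tcp_rot: [-3.141, -0.001, 1.907]
force: [-0.5, -0.0, -0.4]
opening: 85.3
```

>>> play_rows(increments=[[0,0,0,0,0,0],[0,0,0,0,0,0],[0,0,0,0,0,0],[0,0,0,0,0,0],[0,0,0,0,0,0],[0,0,0,0,0,0],[0,0,0,0,0,0],[0,0,0,0,0,0]], hand=0.2)

```text
clock: 3.4
tcp_pos: [497.6, -185.8, 21.1]
tcp_rot: [3.141, 0.001, 1.907]
force: [-1.2, 0.1, 5.9]
opening: 36.8
```

>>> play_rows(increments=[[0,0,-0.01,0,0,0],[0,0,-0.015,0,0,0],[0,0,-0.015,0,0,0],[0,0,-0.015,0,0,0],[0,0,-0.005,0,0,0],[0,0,0,0,-0.08,0],[0,0,0,0,-0.08,0],[0,0,0,0,-0.08,0]])

```text
clock: 4.2
tcp_pos: [497.6, -185.7, 81.1]
tcp_rot: [3.14, 0.243, 1.906]
force: [-0.2, -1.0, -3.7]
opening: 36.9
```

>>> play_rows(increments=[[0,0,0,0,0,0],[0,0,0,0,-0.05,0],[0,0,0,0,-0.05,0],[0,0,0,0,-0.05,0],[0,0,0,0,-0.05,0],[0,0,0,0,-0.05,0],[0,0,0,0,0,0],[0,0,0,0,0,0]])

```text
clock: 5.0
tcp_pos: [497.5, -185.7, 80.3]
tcp_rot: [-3.141, 0.488, 1.907]
force: [0.1, -0.1, -2.9]
opening: 37.1
```

Run:
```python
from h import *
fs={n:grab_frame(n) for n in("scene","side","wrist")}
pickle.dump(fs,open("f3.pkl","wb"))
k=lambda c:cv2.resize(c,(400,300))
c=lambda n,u,v,w:cv2.resize(fs[n]["color"][v:v+w*3//4,u:u+w],(400,300),interpolation=cv2.INTER_CUBIC)
cv2.imwrite("pics/t3.png",np.hstack([c("scene",190,190,160),c("side",190,180,160)])[:,:,::-1])
s=get_state();print(s["tcp_pos"],s["tcp_rot"],s["force"],s["opening"])
```

```text
[ 497.76076219 -186.05784323   80.5971362 ] [3.14115607 0.48932539 1.90565309] [-0.21913694 -0.45376527 -3.81211357] 37.05832870697052
```

View pics/t3.png

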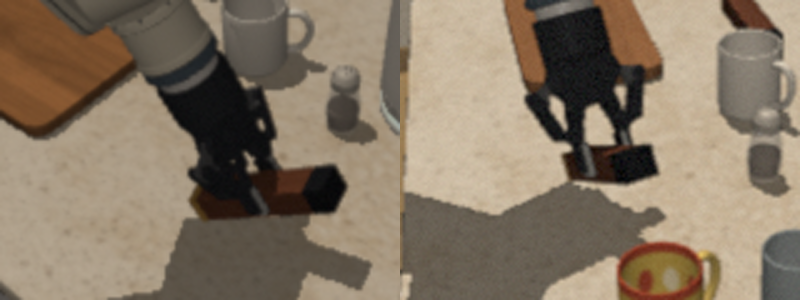

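Run:
```python
from h import *
fs=pickle.load(open("f3.pkl","rb"))
save(fs["wrist"],"w3.png")
```

```text
(no output)
```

View pics/w3.png

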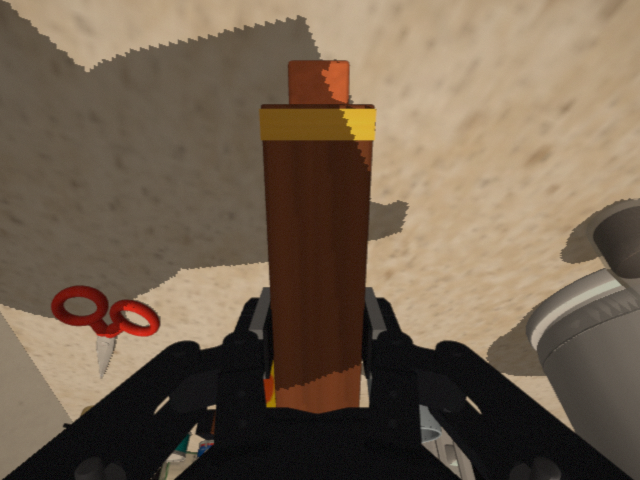

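```bash
cat >> h.py <<'E'
from scipy.spatial.transform import Rotation as Ro
def toolray(f,s,u,v,zt):
    T=np.array(f["cam_to_world"]);R=Ro.from_euler("xyz",s["tcp_rot"]).as_matrix()
    o=R.T@(T[:3,3]-s["tcp_pos"]);d=R.T@T[:3,:3]@[(u-f["cx"])/f["fx"],(v-f["cy"])/f["fy"],1]
    return o+d*(zt-o[2])/d[2]
E
python3 - <<'E'
from h import *
f=pickle.load(open("f3.pkl","rb"))["wrist"];s=get_state()
for u,v,z in[(318,105,-12.5),(262,105,-12.5),(375,105,-12.5),(320,61,-.5),(320,70,-.5),(289,63,-.5),(350,63,-.5)]: print(u,v,toolray(f,s,u,v,z).round(1))
E
```

```text
318 105 [ 87.4  -0.  -12.5]
262 105 [ 87.4 -18.3 -12.5]
375 105 [ 87.4  18.6 -12.5]
320 61 [102.2   0.7  -0.5]
320 70 [99.4  0.7 -0.5]
289 63 [101.6 -10.   -0.5]
350 63 [101.6  11.1  -0.5]
```

>>> play_rows(increments=[[0,0,0,0,0,0],[0,0,0,0,0,0],[0,0,0,0,0,0],[0,0,0,0,0,0],[0,0,0,0,0,0],[0,0,0,0,0,0],[0,0,0,0,0,0],[0,0,0,0,0,0]])

```text
clock: 5.95
tcp_pos: [497.4, -185.5, 80.3]
tcp_rot: [-3.142, 0.49, 1.907]
force: [0.7, -0.8, -3.4]
opening: 37.3
```

```bash
cat >> h.py <<'E'
def stone_u(f,name=None):
    if name: save(f,name)
    h=cv2.cvtColor(f["color"],cv2.COLOR_RGB2HSV).astype(int);m=((h[...,0]<13)&(h[...,1]>130)&(h[...,2]>60))
    m[:,:270]=0;m[:,370:]=0;m[300:]=0
    return m.astype(np.uint8)
E
python3 - <<'E'
from h import *
f=grab_frame("wrist");s=get_state();pickle.dump(f,open("w4.pkl","wb"));m=stone_u(f,"w4.png")
r=m.sum(1);print([(i,int(r[i])) for i in range(0,140,3) if r[i]>5]);v=np.argmax(r>30);print(v,toolray(f,s,320,v,-.5),s["tcp_pos"],s["tcp_rot"])
E
```

```text
[(0, 66), (3, 65), (6, 65), (9, 64), (12, 64), (15, 64), (18, 64), (21, 64), (24, 64), (27, 64), (30, 64), (33, 63), (36, 63), (39, 63), (42, 63), (45, 62), (48, 62), (51, 62), (54, 62), (57, 62), (60, 62), (63, 62), (66, 62), (69, 62), (72, 62), (75, 62), (78, 62), (81, 61), (84, 61), (87, 60), (90, 60), (93, 61), (96, 61), (99, 60), (102, 60), (105, 37)]
0 [120.16585162   0.66975349  -0.5       ] [ 497.4225222  -185.5650837    80.31723237] [-3.1415168   0.49001665  1.90690258]
```

>>> play_rows(increments=[[0,0,0.006,0,0.12,0],[0,0,0.006,0,0.12,0],[0,0,0,0,0.12,0],[0,0,0,0,0.13,0],[0,0,0,0,0,0],[0,0,0,0,0,0],[0,0,0,0,0,0],[0,0,0,0,0,0]])

```text
clock: 6.8
tcp_pos: [492.7, -190.7, 71.1]
tcp_rot: [-3.117, 0.159, 1.902]
force: [0.6, 0.6, -4.1]
opening: 37.4
```

Run:
```python
from h import *
fs={n:grab_frame(n) for n in("scene","side","wrist")};pickle.dump(fs,open("f5.pkl","wb"))
s=get_state();print(s["tcp_pos"],s["tcp_rot"],s["force"])
c=lambda n,u,v,w:cv2.resize(fs[n]["color"][v:v+w*3//4,u:u+w],(400,300),interpolation=cv2.INTER_CUBIC)
cv2.imwrite("pics/t5.png",np.hstack([c("scene",200,200,160),c("side",190,180,160)])[:,:,::-1])
# expected scene pixels of stone end for several e
R=Ro.from_euler("xyz",s["tcp_rot"]).as_matrix()
for n,(u0,v0) in dict(scene=(200,200),side=(190,180)).items():
  for e in(0,30,55,85):
    p=s["tcp_pos"]+R@[87+e,0,-.5];q=np.array(proj(fs[n],p));print(n,e,((q-[u0,v0])*2.5).round())
```

```text
[ 493.15904788 -190.90805751   71.24004096] [-3.1178895   0.15871732  1.90221104] [-0.04457648 -0.36264271 -4.00741939]
scene 0 [165. 159.]
scene 30 [141. 154.]
scene 55 [121. 150.]
scene 85 [ 98. 145.]
side 0 [170. 145.]
side 30 [160. 137.]
side 55 [151. 130.]
side 85 [142. 123.]
```

View pics/t5.png

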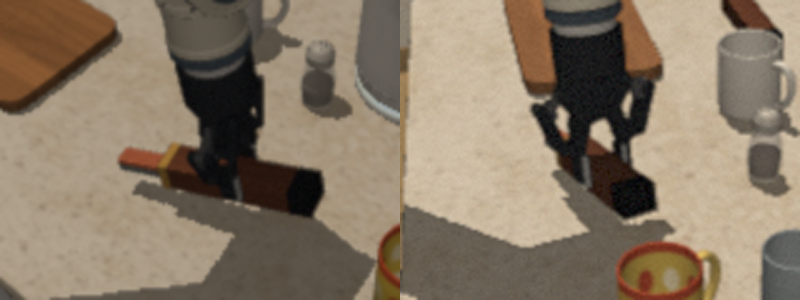

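Run:
```python
from h import *
s=get_state();R=Ro.from_euler("xyz",s["tcp_rot"]);G=Ro.from_euler("xyz",[np.pi,0,1.905]);print((R.inv()*G).as_rotvec())
```

```text
[-0.02387469  0.15867686 -0.00466402]
```

>>> play_rows(increments=[[0,0,0,-0.005,0.032,0],[0,0,0,-0.005,0.032,0],[0,0,0,-0.005,0.032,0],[0,0,0,-0.005,0.032,-0.005],[0,0,0,-0.004,0.031,0],[0,0,0,0,0,0],[0,0,0,0,0,0],[0,0,0,0,0,0]])

```text
clock: 7.75
tcp_pos: [493.2, -191.2, 71.3]
tcp_rot: [3.141, -0.0, 1.905]
force: [1.4, 0.2, -3.2]
opening: 37.0
```

>>> play_rows(increments=[[0,0,0.007,0,0,0],[0,0,0.01,0,0,0],[0,0,0.01,0,0,0],[0,0,0.01,0,0,0],[0,0,0.007,0,0,0],[0,0,0.004,0,0,0],[0,0,0.002,0,0,0],[0,0,0,0,0,0]])

```text
clock: 8.55
tcp_pos: [493.4, -191.4, 21.4]
tcp_rot: [3.141, -0.001, 1.905]
force: [0.6, -0.9, -3.5]
opening: 37.0
```

>>> play_rows(increments=[[0,0,0.0005,0,0,0],[0,0,0.0005,0,0,0],[0,0,0,0,0,0],[0,0,0,0,0,0],[0,0,0,0,0,0],[0,0,0,0,0,0],[0,0,0,0,0,0],[0,0,0,0,0,0]])

```text
clock: 9.35
tcp_pos: [493.7, -191.5, 21.1]
tcp_rot: [3.14, -0.0, 1.905]
force: [-1.5, 0.2, 5.7]
opening: 37.3
```

>>> play_rows(increments=[[0,0,0,0,0,0],[0,0,0,0,0,0],[0,0,0,0,0,0],[0,0,0,0,0,0],[0,0,0,0,0,0],[0,0,0,0,0,0],[0,0,0,0,0,0],[0,0,0,0,0,0]], hand=1)

```text
clock: 10.15
tcp_pos: [493.4, -191.4, 20.4]
tcp_rot: [3.141, -0.001, 1.905]
force: [-0.4, 0.1, -0.5]
opening: 85.6
```

>>> play_rows(increments=[[0,0,-0.01,0,0,0],[0,0,-0.02,0,0,0],[0,0,-0.03,0,0,0],[0,0,-0.03,0,0,0],[0,0,-0.02,0,0,0],[0,0,-0.01,0,0,0],[0,0,0,0,0,0],[0,0,0,0,0,0]])

```text
clock: 10.95
tcp_pos: [492.9, -191.3, 140.0]
tcp_rot: [3.141, -0.001, 1.905]
force: [-0.6, 0.1, -0.3]
opening: 85.4
```

Run:
```python
from h import *
f=grab_frame("wrist");pickle.dump(f,open("w6.pkl","wb"));save(f,"w6.png")
s=get_state();print(s["tcp_pos"],s["tcp_rot"])
```

```text
[ 492.66267656 -191.18606193  139.50857627] [-3.14119071e+00 -1.67325928e-03  1.90466210e+00]
```

View pics/w6.png

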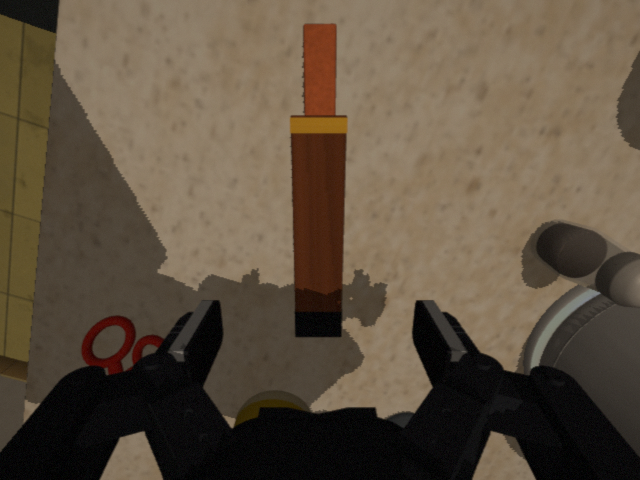

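Run:
```python
from h import *
f=pickle.load(open("w6.pkl","rb"));s=get_state()
zt=s["tcp_pos"][2]
for u,v,z in[(319,116,32),(319,336,32),(320,24,20),(304,30,20),(336,30,20),(304,110,20),(336,110,20)]: print(u,v,z,toolray(f,s,u,v,zt-z).round(1),ray(f,u,v,z).round(1))
```

```text
319 116 32 [ 86.5   1.3 107.5] [ 465.4 -108.9   32. ]
319 336 32 [-86.4   1.3 107.5] [ 522.1 -272.1   32. ]
320 24 20 [142.9   2.  119.5] [447.5 -55.3  20. ]
304 30 20 [139.5  -8.5 119.5] [438.8 -61.9  20. ]
336 30 20 [139.5  12.4 119.5] [458.5 -55.1  20. ]
304 110 20 [ 90.7  -9.2 119.5] [ 454.2 -108.4   20. ]
336 110 20 [ 90.6  13.2 119.5] [ 475.3 -101.1   20. ]
```

>>> play_rows(increments=[[0.025,0.001,0,0,0,0],[0.035,0,0.01,0,0,0],[0.035,0,0.015,0,0,0],[0.023,0,0.02,0,0,0],[0,0,0.025,0,0,0],[0,0,0.025,0,0,0],[0,0,0.015,0,0,0],[0,0,0.008,0,0,0]])

```text
clock: 11.8
tcp_pos: [454.0, -79.1, 20.1]
tcp_rot: [-3.139, -0.003, 1.905]
force: [-0.1, 0.3, 0.1]
opening: 85.6
```

>>> play_rows(increments=[[0,0,0.0,0,0,0],[0,0,0,0,0,0],[0,0,0,0,0,0],[0,0,0,0,0,0],[0,0,0,0,0,0],[0,0,0,0,0,0],[0,0,0,0,0,0],[0,0,0,0,0,0]])

```text
clock: 12.6
tcp_pos: [455.8, -79.6, 22.6]
tcp_rot: [3.141, -0.0, 1.905]
force: [0.2, 0.0, 0.8]
opening: 85.6
```

>>> play_rows(increments=[[0,0,0.0,0,0,0],[0,0,0,0,0,0],[0,0,0,0,0,0],[0,0,0,0,0,0],[0,0,0,0,0,0],[0,0,0,0,0,0],[0,0,0,0,0,0],[0,0,0,0,0,0]], hand=0)

```text
clock: 13.4
tcp_pos: [455.7, -79.6, 22.5]
tcp_rot: [3.141, -0.001, 1.905]
force: [-0.2, 0.1, 4.2]
opening: 20.5
```

>>> play_rows(increments=[[0.003,0,-0.001,0,0,0],[0.005,0,-0.001,0,0,0],[0.01,0,0,0,0,0],[0.015,0,0,0,0,0],[0.02,0,0,0,0,0],[0.02,0,0,0,0,0],[0.02,0,0,0,0,0],[0.015,0,0,0,0,0]])

```text
clock: 14.2
tcp_pos: [418.9, 24.3, 24.4]
tcp_rot: [-3.141, -0.001, 1.906]
force: [0.8, 0.3, -1.4]
opening: 20.3
```

>>> play_rows(increments=[[0.011,0,0,0,0,0],[0.01,0,-0.005,0,0,0],[0,0,-0.015,0,0,0],[0,0,-0.015,0,0,0],[0,0,-0.015,0,0,0],[0.01,0.01,-0.01,0,0,0],[0.02,0.014,0,0,0,0],[0.025,0.016,0,0,0,0]])

```text
clock: 15.0
tcp_pos: [433.5, 107.9, 85.4]
tcp_rot: [3.14, -0.0, 1.903]
force: [0.3, -0.7, -0.9]
opening: 20.4
```

>>> play_rows(increments=[[0.025,0.018,0,0,0,0],[0.025,0.018,0,0,0,0],[0.025,0.018,0,0,0,0],[0.025,0.018,0,0,0,0],[0.025,0.018,0,0,0,0],[0.02,0.015,0,0,0,0],[0.015,0.01,0,0,0,0],[0.005,0.004,0,0,0,0]])

```text
clock: 15.8
tcp_pos: [491.7, 303.8, 85.0]
tcp_rot: [3.14, -0.001, 1.906]
force: [0.5, -0.0, -1.0]
opening: 20.2
```

Run:
```python
from h import *
fs={n:grab_frame(n) for n in("scene","side","wrist")};pickle.dump(fs,open("f7.pkl","wb"))
s=get_state();print(s["tcp_pos"],s["tcp_rot"],s["force"])
c=lambda n,u,v,w:cv2.resize(fs[n]["color"][v:v+w*3//4,u:u+w],(400,300),interpolation=cv2.INTER_CUBIC)
cv2.imwrite("pics/t7.png",np.hstack([c("scene",130,120,200),c("side",190,120,200)])[:,:,::-1])
```

```text
[490.91838279 301.66345916  84.57441209] [-3.14132574e+00 -2.25267292e-04  1.90482004e+00] [-0.17674047  0.60256433 -1.00601711]
```

View pics/t7.png

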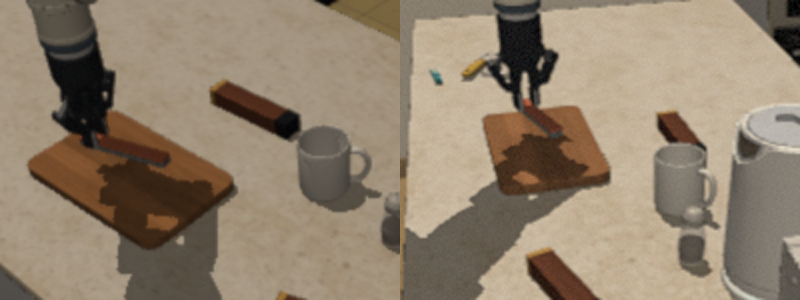

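>>> play_rows(increments=[[0,0,0.005,0,0,0],[0,0,0.007,0,0,0],[0,0,0.008,0,0,0],[0,0,0.008,0,0,0],[0,0,0.006,0,0,0],[0,0,0.004,0,0,0],[0,0,0.002,0,0,0],[0,0,0,0,0,0]])

```text
clock: 16.75
tcp_pos: [491.4, 302.2, 44.5]
tcp_rot: [3.141, -0.001, 1.905]
force: [-0.3, 0.8, -0.5]
opening: 20.0
```

>>> play_rows(increments=[[0,0,0.0005,0,0,0],[0,0,0.0005,0,0,0],[0,0,0.0005,0,0,0],[0,0,0.0005,0,0,0],[0,0,0.0005,0,0,0],[0,0,0.0005,0,0,0],[0,0,0,0,0,0],[0,0,0,0,0,0]])

```text
clock: 17.55
tcp_pos: [491.5, 302.3, 41.8]
tcp_rot: [3.141, -0.001, 1.905]
force: [-0.1, -0.1, -0.8]
opening: 20.2
```

>>> play_rows(increments=[[0,0,0.0005,0,0,0],[0,0,0.0005,0,0,0],[0,0,0.0005,0,0,0],[0,0,0,0,0,0],[0,0,0,0,0,0],[0,0,0,0,0,0],[0,0,0,0,0,0],[0,0,0,0,0,0]])

```text
clock: 18.35
tcp_pos: [491.5, 302.3, 40.3]
tcp_rot: [3.141, -0.001, 1.905]
force: [0.9, 0.0, -0.7]
opening: 20.0
```

>>> play_rows(increments=[[0,0,0.0004,0,0,0],[0,0,0.0003,0,0,0],[0,0,0.0003,0,0,0],[0,0,0,0,0,0],[0,0,0,0,0,0],[0,0,0,0,0,0],[0,0,0,0,0,0],[0,0,0,0,0,0]])

```text
clock: 19.15
tcp_pos: [491.6, 302.3, 40.2]
tcp_rot: [3.141, -0.001, 1.905]
force: [-2.5, -1.7, 9.7]
opening: 20.3
```

>>> play_rows(increments=[[0,0,0,0,0,0],[0,0,0,0,0,0],[0,0,0,0,0,0],[0,0,0,0,0,0],[0,0,0,0,0,0],[0,0,0,0,0,0],[0,0,0,0,0,0],[0,0,0,0,0,0]], hand=1)

```text
clock: 19.95
tcp_pos: [491.5, 302.3, 39.3]
tcp_rot: [3.141, -0.001, 1.905]
force: [0.5, -0.4, 0.5]
opening: 85.4
```

>>> play_rows(increments=[[0,0,-0.01,0,0,0],[0,0,-0.02,0,0,0],[0,0,-0.03,0,0,0],[0,0,-0.03,0,0,0],[0,0,-0.03,0,0,0],[0,0,-0.02,0,0,0],[0,0,0,0,0,0],[0,0,0,0,0,0]])

```text
clock: 20.75
tcp_pos: [491.5, 302.1, 179.9]
tcp_rot: [3.14, -0.001, 1.905]
force: [-0.2, -0.3, -0.2]
opening: 85.3
```

Run:
```python
from h import *
fs={n:grab_frame(n) for n in("scene","wrist")}
s=get_state();print(s["clock"],s["tcp_pos"],s["force"])
a=cv2.resize(fs["scene"]["color"][90:330,120:440],(400,300));b=cv2.resize(fs["wrist"]["color"],(400,300))
cv2.imwrite("pics/t8.png",np.hstack([a,b])[:,:,::-1])
```

```text
20.85 [490.80063976 301.75219167 178.4987011 ] [-0.37178215  0.67860681 -0.73080353]
```

View pics/t8.png

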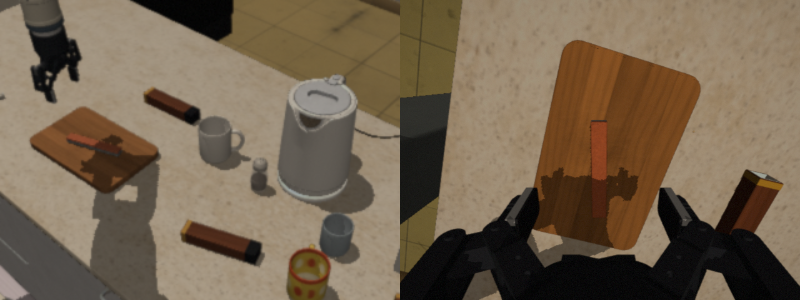

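The stone lies flat, well inside the board. The sleeve lies empty and flat on the worktop at scene crop (220,240), and the mug, shaker and cup are where they were.

```bash
python3 -c "
from rig import *
print(job_done())"
```

```text
the job is handed in; nothing more can be done
None
```

The job is handed in: the stone is on the board and the empty sleeve lies flat on the worktop. I got no verdict back, so the result below rests on my own measurements. It took about 21 s of the 61 s allowed.

- **Tipping:** I gripped the nearest sleeve and tipped it 28° with its mouth low over the worktop, so the worktop would stop the stone from falling out. I then levelled it, laid it down and let go. The wrist picture showed about 56 mm of stone sticking out (allowed: 30 to 85 mm).
- **Drawing out:** I gripped the exposed end, pulled the stone fully clear and carried it over the board. I lowered it in steps of half a millimetre or less until the reading reached about 10 N, against a limit of 60 N, and only then released it.
- **Last check:** The final pictures show the stone flat and well inside the board, the sleeve empty and flat, the gripper about 140 mm clear, and the mug, shaker and cup apparently unmoved. I judged these last points by eye; I did not measure them.
- **What did not go to plan:** The first levelling move stopped about 9° short because the arm limited its turning speed. I corrected that before laying the sleeve down. During the tilt the stone's end left the wrist picture, so I read its position from the scene camera as about 57 mm out, which agrees with the 56 mm measured later.

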